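# Shut the indenter case and push its drawer home

## Task

The wooden indenter case in the pull-out drawer has been left open. Push its lid right down shut with your fingertips, then push the drawer fully home into the grey cabinet, gently, without slamming it or forcing it against its stop. Do not grip or lift anything, and leave everything else where it stands.

Things in the scene. Friction and masses are not known exactly. Their poses are not given: they have to be found in the camera images.
- cabinet: fixed grey sheet-steel bench-top cabinet, 216 mm deep (x), 226 mm wide (y), 84 mm high, open at the front. Origin: centre of its underside on the bench; its x axis points away from the robot into the depth, z up. Its front face lies at x = -108 mm in its own frame; the drawer slides along its x. The roof is 6 mm thick, its underside at z = 78 mm.
- drawer (a joint): slide of the cabinet's only drawer, in m: 0 = fully home, 0.185 = pulled out as it starts. It runs stiffly (about 2.5 N of friction) and stays where it is left; pressing it or the case with over 40 N counts as forcing.
- drawer_handle (a point): middle of the drawer's handle, a level steel bar 9 mm thick and 90 mm long (along y), 38 mm above the bench; the bar's centre line stands 22 mm in front of the blue front panel (226 mm wide, 8 mm thick, from 5 to 68 mm above the bench). Axes as the cabinet's. With the drawer home the outer face of the panel is 8 mm in front of the cabinet's front face.
- case: wooden case 135 x 200 mm (x, y), 52 mm high when shut, with indenters on a green bed, lying loose in the drawer right behind the front panel and held by the drawer's low rims. Origin: centre of its underside, which rests 10 mm above the bench; its x axis points away from the robot, z up. The case only passes under the cabinet's roof with its lid shut.
- case_lid (a joint): hinge of the case's lid, in rad: 0 = shut, 1.57 = standing upright, larger = leaning back over the cabinet; starts between 0.6 and 1.75. The hinge is stiff enough to hold the light lid at any angle, so it must be pushed all the way down; about 1 N at its free edge moves it.
- case_hinge (a point): middle of the lid's hinge line (which runs along the case's y axis), on the far long side of the case: 65 mm behind the case's origin and 33 mm above its underside. Axes as the case's.
- lid_front (a point): middle of the upper front edge of the lid (the free edge, 200 mm long): 133 mm from the hinge line along the lid, on its outer face, which lies 19 mm outside the hinge line (above it when shut). Axes turn with the lid and are the case's when shut: x from free edge to hinge, z out of the lid's outer face.
- loupe: black eye loupe, 32 mm across, 26 mm high, loose on the middle of the cabinet's roof; origin at its underside. Leave it.
- test_block: round steel hardness test block, 64 mm across, 12 mm high, loose on the middle of the cabinet's roof; origin at its underside. Leave it.
- oil: cream oil bottle with a red spout, 42 mm across, 118 mm high, on the bench to the right of the drawer; origin at its underside. Leave it.
- steel_ring: steel bearing ring, 90 mm across, 18 mm high, on the bench near the front edge; origin at its underside. Leave it.
- book: blue hard-cover log book, 210 x 149 x 13 mm, lying on the bench; origin at its underside. Leave it.
- mike: outside micrometer, 130 mm long, 12 mm high, lying on the log book; origin at its underside. Leave it.
- carton: small green carton, 71 x 60 x 50 mm, on the bench at the right; origin at its underside. Leave it.

How it is judged:
On the way, in this order (a step that is already met when the one before it is completed fails the run):
1. the lid is pushed shut while the drawer is still out (value of joint case_lid below 0.06 rad and value of joint drawer above 0.12 m), for 0.2 s.
2. the drawer is pushed home (value of joint drawer below 0.004 m), for 0.2 s.
At the end, for the whole second after the job is handed in: The lid is shut (within 0.06 rad), the drawer is home (within 4 mm) with the case lying flat inside the cabinet, and all is at rest (value of joint case_lid below 0.06 rad and value of joint drawer below 0.004 m and x of case in the frame of cabinet above -0.05 m and angle between case's own z axis and vertical below 0.05 rad and linear speed of case below 0.01 m/s); the robot touches nothing.
It fails at once if the case is lifted (z of case in the frame of cabinet above 0.025 m).
It fails at once if the case is tipped (angle between case's own z axis and vertical above 0.15 rad).
It fails at once if the drawer is slammed (faster than 0.5 m/s) (velocity of joint drawer below -0.5 m/s).
It fails at once if the drawer or the case is pressed hard (over 40 N) (contact force between the fingers and cabinet above 40 N or contact force between the fingers and case above 40 N).
It fails at once if something else is pushed about or picked up (moved over 20 mm) (distance of any of loupe, test_block, oil, steel_ring, book, mike, carton from where it was at the start of the episode above 0.02 m).
It also fails if it takes over 58 s, if anything falls off the work surface, if the arm or the gripper's body presses on something with over 40 N, if the wrist force passes 120 N, or if a joint passes its speed limit or range.

## Robot

A 6-joint arm with a two-finger parallel gripper is mounted at the origin on a cart in front of the work surface, level with it; the furniture and walls round the work are solid. World frame = base frame: x ahead of the robot, y to its left, z up, the work surface at z = 0. Lengths are in m, angles in rad, forces in N, time in s.
With the tool pointing down it reaches from about 0.375 to 0.975 m from the base axis. Payload 3.8 kg.
Tool frame: the origin (TCP) lies where the fingers leave the gripper's body, on its centre line; the fingertips stand 73 mm ahead of it and the grasp point (between the pads) lies 54 mm ahead of it; z points along the fingers, y is the line along which they close (so a half turn about z gives the same grasp; the last joint's range is limited). The gripper opens to 85 mm and grips with 20 to 120 N. Pads are 22 mm wide; open, the fingers measure 114 mm over their backs; the gripper's body (76 mm by 85 mm) begins 54 mm behind the grasp point. The pads swing forward as they close: fully open they stand 13 mm farther back than shut.
Start: joints at [-1.196, 0.264, 1.604, -0, 1.274, -0.037], TCP at [0.27, -0.619, 0.304] pointing down, gripper open.
Joint ranges: [-2.63, 2.63], [-0.94, 2.18], [0.31, 2.57], [-1.31, 4.45], [0, 2.66], [-2.55, 2.55]. Speed limits (rad/s): [2.57, 2.57, 3.14, 3.14, 3.14, 3.14].

## Interface

Orientations are given as a rotation vector (axis times angle).
In Python, from workcell import read_state, viewer, bot gives the robot as it stands.
- The arm moves only by the tool jog_arm, never from a script. Its argument "increments" is a list that holds one entry, the list of rows, each a list of 7 numbers: the shift along the tool's x, y, z in units of 30 mm (1.0 is 30 mm), then the turn, a rotation vector about the tool's x, y, z in units of 6 degrees (1.0 is 6 degrees), then the opening, from -1 (shut) to 1 (fully open). A call has exactly 5 rows; each row shifts and turns the commanded pose from where the row before left it, along the tool's axes as they then stand; what a row does not reach is not made up. A row lasts 1/12 s, in which the tool goes at most 41.7 mm and 7.16 degrees, less where a joint would pass 70% of its speed; a pose out of reach is approached as far as the arm can. A call is refused whole if a number of a shift passes 1 or a number of a turn 1, either way. A call with a gripper value outside its range is refused whole. The fingers move at their own pace and stop on an object; "force" is the grip in N (left out, the last holds). Time passes only in rows, so rows that do not move let the fingers close, or fill a call up. It gives the time, the measured TCP pose, the force, the opening and the grip force at its end, in the units of the state.
- read_state(): the state, without advancing time (a new reading comes with each control period).
- viewer.read_camera(name): name is "scene" or "side" or "wrist"; returns (picture, depth): 400x640x3 uint8, blue, green, red; 400x640 float32, m along the optical axis (not along the pixel's ray), 0 where there is no reading.
- viewer.camera_params(name): a dict with "fx", "fy", "cx", "cy" (pixels), "k1" (the pictures are not rectified: a ray, as slopes to the right and down, at radius r is drawn at 1 + k1 r^2 times it, then the intrinsics apply), "R" (3x3) and "t" (3): a world point X has camera coordinates R X + t; the wrist camera has in their place "hand_eye" (4x4, takes a point from camera to tool coordinates, whose origin is the TCP and whose axes are the flange's). Camera axes: x right, y down, z forward; pixel columns grow to the right and rows downward; lengths in m; the calibration is good to about 2 mm. A picture is of the moment at which its call begins: read the wrist's pose just before it. camera_params takes no time and is no camera call.
- bot.finish_job(): hands the job in; it is judged then, once.
The state is a dict: "time": time; "q": joint angles; "joint_vel": joint speeds; "joint_torque": joint torques, N m; "tool_pos": TCP position; "tcp_rot": TCP orientation; "wrist_force": force on the tool from outside, world axes, zero at the start; "torque": the same for the moment, N m; "width": opening from 0.0 (shut) to 1.0 (fully open); "grip_force": force on a finger pad.
Only numpy, scipy, OpenCV 4.12 (cv2) and the standard library are available. Lean on these libraries where they do the work, as an engineer would, in place of code of your own. Each camera call takes 0.05 s, during which the arm holds its last target. There are 200 camera calls.

## Working session

There is one attempt and no reset: what is moved stays moved. The work goes in short steps, Python scripts to look and compute and a tool call to move; the robot and the scene stay as the last step left them, time stands still between calls to the robot, and variables do not carry over. Pictures are saved under pics/ and viewed, at most 10 in all, crops included, and the job is handed in when it is done.

Besides the shell and the picture viewer there is one more tool, called after "Emit:" as name(argument=value, ...), one argument or row to a line, values as JSON. jog_arm: Moves the arm, as the interface text tells. Its arguments: {"type":"object","properties":{"increments":{"type":"array","items":{"type":"array","items":{"type":"array","items":{"type":"number"}}}},"force":{"type":"number"}},"required":["increments"]}

```bash
mkdir -p pics
cat > h.py <<'E'
import numpy as np, cv2
from workcell import read_state, viewer, bot
from scipy.spatial.transform import Rotation as Rn
def grab(n):
    s=read_state(); im,d=viewer.read_camera(n); p=viewer.camera_params(n)
    np.savez(f'/tmp/{n}.npz',d=d,im=im,tp=s['tool_pos'],tr=s['tcp_rot']); return im,d
def world(n,us,d=None):
    z=np.load(f'/tmp/{n}.npz'); d=z['d']; p=viewer.camera_params(n)
    K=np.array([[p['fx'],0,p['cx']],[0,p['fy'],p['cy']],[0,0,1.]])
    us=np.array(us,float).reshape(-1,1,2)
    r=cv2.undistortPoints(us,K,np.array([p['k1'],0,0,0.])).reshape(-1,2)
    u=us.reshape(-1,2).astype(int)
    dd=np.array([np.median([v for v in d[b-1:b+2,a-1:a+2].ravel() if v>0] or [0]) for a,b in u])
    X=np.c_[r*dd[:,None],dd]
    if 'R' in p: return (X-np.array(p['t']).ravel())@np.array(p['R'])
    H=np.array(p['hand_eye']); X=X@H[:3,:3].T+H[:3,3]
    return Rn.from_rotvec(z['tr']).apply(X)+z['tp']
E
python3 - <<'E'
from h import *
for n in('scene','side'):
    im,d=grab(n); cv2.imwrite(f'pics/{n}0.png',im)
s=read_state(); print(s['time'],s['tool_pos'],s['tcp_rot'],s['width'],Rn.from_rotvec(s['tcp_rot']).as_matrix().round(3))
E
```

```text
0.1 [ 0.26997587 -0.6180846   0.30267566] [-3.07325142e+00 -6.41873058e-01  5.39528159e-04] 1.0000460267222877 [[ 0.916  0.4   -0.001]
 [ 0.4   -0.916  0.002]
 [ 0.    -0.002 -1.   ]]
```

View pics/scene0.png

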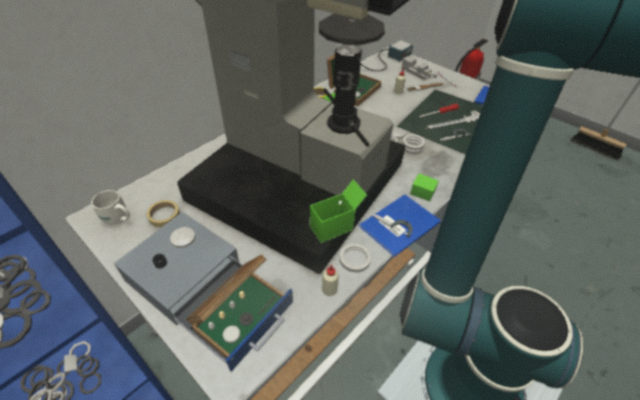

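View pics/side0.png

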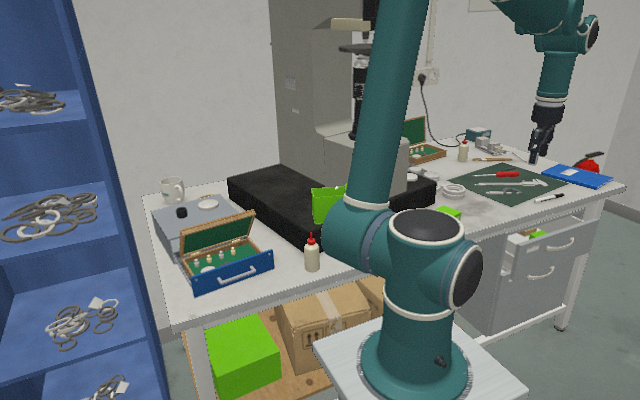

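The scene view shows the cabinet at (180,265) and the open drawer at (245,325), with the lid standing near-upright. In the side view, the handle is around (238,271) and the lid's top edge runs from (182,248) to (255,213). I'll enlarge both.

Run:
```python
from h import *
a=cv2.imread('pics/scene0.png')[200:380,100:310]; b=cv2.imread('pics/side0.png')[170:310,140:330]
a=cv2.resize(a,None,fx=2.8,fy=2.8,interpolation=2); b=cv2.resize(b,None,fx=4,fy=4,interpolation=2)
cv2.imwrite('pics/a.png',a);cv2.imwrite('pics/b.png',b)
```

```text
(no output)
```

View pics/a.png

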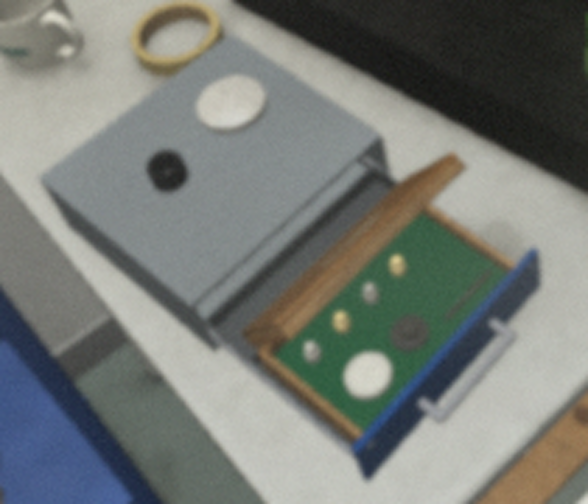

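View pics/b.png

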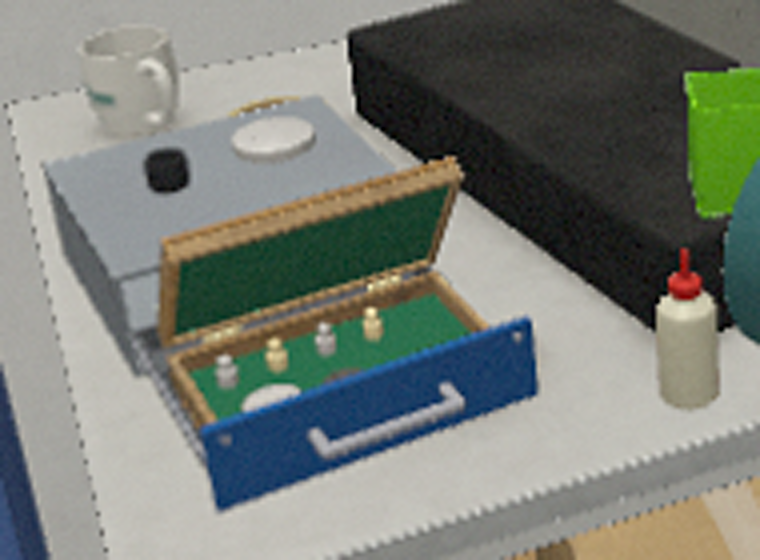

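The crops show the panel's top corners and handle clearly. The lid edges run from (165,243) to (460,165) in crop b. I'll convert these to world coordinates.

Run:
```python
from h import *
np.set_printoptions(precision=3,suppress=True)
b=lambda L:[(x/4+140,y/4+170) for x,y in L]; a=lambda L:[(x/2.8+100,y/2.8+200) for x,y in L]
print('side panelTL,TR,mid handleL,M,R lidTL,TM,TR lid lowL, lowR, roof pts oil');print(world('side',b([(212,436),(526,332),(370,450),(324,450),(390,426),(452,402),(170,248),(310,210),(455,172),(200,320),(430,262),(130,225),(320,115),(60,170),(690,300)])))
print('scene panelTL,TR, handle M, lidtop L,M,R; roof frontL, R, backL, backR');print(world('scene',a([(364,450),(530,262),(475,372),(265,330),(360,250),(455,165),(205,295),(370,150),(55,182),(225,45)])))
# depth plane points of roof in scene: fit outline
z=np.load('/tmp/scene.npz'); uu,vv=np.meshgrid(np.arange(100,310),np.arange(200,390)); uv=np.c_[uu.ravel(),vv.ravel()]
W=world('scene',uv); 
m=(abs(W[:,2]-.084)<.006); R=W[m]; rect=cv2.minAreaRect((R[:,:2]*1000).astype(np.float32)); print('roof',m.sum(),rect,cv2.boxPoints(rect))
```

```text
side panelTL,TR,mid handleL,M,R lidTL,TM,TR lid lowL, lowR, roof pts oil
[[0.413 0.356 0.064]
 [0.441 0.143 0.059]
 [0.425 0.261 0.012]
 [0.398 0.294 0.041]
 [0.403 0.25  0.042]
 [0.409 0.207 0.042]
 [0.491 0.354 0.156]
 [0.498 0.264 0.157]
 [0.509 0.163 0.156]
 [0.553 0.339 0.064]
 [0.579 0.17  0.05 ]
 [0.673 0.365 0.087]
 [0.802 0.195 0.084]
 [0.795 0.4   0.086]
 [0.389 0.043 0.084]]
scene panelTL,TR, handle M, lidtop L,M,R; roof frontL, R, backL, backR
[[0.414 0.355 0.057]
 [0.439 0.151 0.063]
 [0.405 0.248 0.043]
 [0.518 0.361 0.123]
 [0.501 0.274 0.158]
 [0.511 0.166 0.155]
 [0.607 0.371 0.079]
 [0.647 0.169 0.049]
 [0.801 0.403 0.083]
 [0.833 0.202 0.084]]
roof 6049 ((696.6734008789062, 248.6404266357422), (605.3768310546875, 395.1336364746094), 44.86265563964844) [[ 342.762  175.156]
 [ 621.493 -104.914]
 [1050.584  322.124]
 [ 771.853  602.195]]
```

Run:
```python
from h import *
P=[]
uu,vv=np.meshgrid(np.arange(4,636,2),np.arange(4,396,2)); uv=np.c_[uu.ravel(),vv.ravel()]
z=np.load('/tmp/scene.npz')
for n in('scene','side'): P.append(world(n,uv))
for n,W in zip(('scene','side'),P):
  print(n,'rows x .25...85, cols y -.7....4: max z cm')
  for x in np.arange(.25,.9,.1):
    r=[]
    for y in np.arange(-.7,.45,.1):
        m=(W[:,0]>=x)&(W[:,0]<x+.1)&(W[:,1]>=y)&(W[:,1]<y+.1)&(W[:,2]<1); r.append(int(100*np.percentile(W[m,2],98)) if m.sum()>3 else -9)
    print(round(x,2),r)
```

```text
scene rows x .25...85, cols y -.7....4: max z cm
0.25 [-9, -9, 0, 1, 1, 1, 0, 0, 0, 0, 0, -9]
0.35 [0, 0, 5, 1, 2, 19, 12, 9, 6, 6, 6, 0]
0.45 [0, 0, 9, 27, 63, 63, 17, 9, 15, 16, 15, 0]
0.55 [3, 9, 9, 55, 60, 61, 9, 9, 9, 9, 8, 0]
0.65 [1, -9, -9, 30, 55, 60, 9, 9, 8, 9, 10, 49]
0.75 [-9, -9, -9, 48, 55, 57, 9, 9, 8, 9, 8, 30]
0.85 [2, -9, -9, -9, -9, 55, 9, 9, 9, 2, 0, 22]
side rows x .25...85, cols y -.7....4: max z cm
0.25 [54, 57, 59, -9, -9, -9, 0, 0, 0, 0, 0, 0]
0.35 [0, 0, 5, -9, -9, -6, 0, 9, 6, 6, 6, 0]
0.45 [0, 0, 9, 26, 66, 66, 17, 9, 15, 16, 16, 0]
0.55 [3, 9, 10, 22, 61, 66, 9, 9, 8, 8, 8, 0]
0.65 [2, -9, -9, -35, 55, 66, 9, 9, 8, 9, 11, 65]
0.75 [3, -9, -9, 46, 58, 65, 9, 9, 9, 10, 8, 65]
0.85 [2, -9, -9, -9, -9, 65, 9, 9, 9, -9, -52, 65]
```

Run:
```python
from h import *
uu,vv=np.meshgrid(np.arange(4,636),np.arange(4,396)); uv=np.c_[uu.ravel(),vv.ravel()]
W=np.r_[world('scene',uv),world('side',uv)]
for y in np.arange(-.45,.1,.05):
    o=[]
    for zl,zh in((.12,.25),(.25,.45),(.45,.8)):
        m=(W[:,0]>.3)&(W[:,0]<1.)&(abs(W[:,1]-y)<.025)&(W[:,2]>zl)&(W[:,2]<zh); o.append((m.sum(),np.percentile(W[m,0],1).round(3) if m.sum()>3 else 9))
    print(y.round(2),o)
```

```text
-0.45 [(np.int64(0), 9), (np.int64(3), 9), (np.int64(1), 9)]
-0.4 [(np.int64(3), 9), (np.int64(1), 9), (np.int64(0), 9)]
-0.35 [(np.int64(542), np.float64(0.527)), (np.int64(423), np.float64(0.528)), (np.int64(13), np.float64(0.604))]
-0.3 [(np.int64(354), np.float64(0.517)), (np.int64(1357), np.float64(0.521)), (np.int64(735), np.float64(0.556))]
-0.25 [(np.int64(219), np.float64(0.506)), (np.int64(3111), np.float64(0.516)), (np.int64(2741), np.float64(0.506))]
-0.2 [(np.int64(383), np.float64(0.501)), (np.int64(3316), np.float64(0.505)), (np.int64(4065), np.float64(0.497))]
-0.15 [(np.int64(4757), np.float64(0.472)), (np.int64(4482), np.float64(0.543)), (np.int64(4199), np.float64(0.598))]
-0.1 [(np.int64(2842), np.float64(0.447)), (np.int64(3992), np.float64(0.842)), (np.int64(3700), np.float64(0.842))]
-0.05 [(np.int64(816), np.float64(0.455)), (np.int64(0), 9), (np.int64(0), 9)]
-0.0 [(np.int64(472), np.float64(0.471)), (np.int64(0), 9), (np.int64(0), 9)]
0.05 [(np.int64(0), 9), (np.int64(0), 9), (np.int64(0), 9)]
```

Emit:
jog_arm(
  increments=[
    [[0.7,-0.9,0,0,0,0.55,-1],[0.7,-0.9,0,0,0,0.55,-1],[0.7,-0.9,0,0,0,0.55,-1],[0.7,-0.9,0,0,0,0.55,-1],[0.7,-0.9,0,0,0,0.55,-1]],
  ],
)

```text
time: 0.52
tool_pos: [0.3307, -0.4575, 0.3032]
tcp_rot: [-3.135, -0.188, 0.001]
wrist_force: [0.4, -0.3, 0.4]
width: 0.298
grip_force: 0.0
```

Emit:
jog_arm(
  increments=[
    [[0.5,-0.9,0,0,0,0,-1],[0.5,-0.9,0,0,0,0,-1],[0.5,-0.9,0,0,0,0,-1],[0.4,-0.9,0,0,0,0,-1],[0.2,-0.9,0,0,0,0,-1]],
  ],
)

```text
time: 0.93
tool_pos: [0.3774, -0.3158, 0.3034]
tcp_rot: [-3.135, -0.195, -0.0]
wrist_force: [-0.5, 0.7, 0.3]
width: 0.002
grip_force: 0.0
```

Emit:
jog_arm(
  increments=[
    [[0.12,-0.9,0,0,0,0,-1],[0.12,-0.9,0,0,0,0,-1],[0.12,-0.9,0,0,0,0,-1],[0.12,-0.9,0,0,0,0,-1],[0.12,-0.9,0,0,0,0,-1]],
  ],
)

```text
time: 1.35
tool_pos: [0.3775, -0.1799, 0.3035]
tcp_rot: [-3.135, -0.194, 0.001]
wrist_force: [0.4, 0.1, 0.2]
width: -0.003
grip_force: 0.0
```

Emit:
jog_arm(
  increments=[
    [[0.25,-0.9,0,0,0,0,-1],[0.25,-0.9,0,0,0,0,-1],[0.25,-0.9,0,0,0,0,-1],[0.25,-0.9,0,0,0,0,-1],[0.2,-0.9,0,0,0,0,-1]],
  ],
)

```text
time: 1.77
tool_pos: [0.3967, -0.0416, 0.3036]
tcp_rot: [-3.136, -0.194, 0.0]
wrist_force: [1.2, -0.3, 0.6]
width: 0.001
grip_force: 0.0
```

Emit:
jog_arm(
  increments=[
    [[0.3,-0.9,0,0,0,0,-1],[0.3,-0.9,0,0,0,0,-1],[0.3,-0.9,0,0,0,0,-1],[0.3,-0.9,0,0,0,0,-1],[0.3,-0.9,0,0,0,0,-1]],
  ],
)

```text
time: 2.18
tool_pos: [0.4246, 0.098, 0.3036]
tcp_rot: [3.135, 0.195, -0.001]
wrist_force: [-0.1, -0.2, -0.0]
width: 0.002
grip_force: 0.0
```

Emit:
jog_arm(
  increments=[
    [[0.6,-0.9,0,0,0,0,-1],[0.6,-0.9,0,0,0,0,-1],[0.6,-0.9,0,0,0,0,-1],[0.6,-0.9,0,0,0,0,-1],[0.6,-0.9,0,0,0,0,-1]],
  ],
)

```text
time: 2.6
tool_pos: [0.4977, 0.2432, 0.3033]
tcp_rot: [3.135, 0.195, -0.001]
wrist_force: [0.8, -0.3, -0.2]
width: 0.003
grip_force: 0.0
```

Run:
```python
from h import *
im,d=grab('wrist'); cv2.imwrite('pics/w1.png',im)
```

```text
(no output)
```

View pics/w1.png

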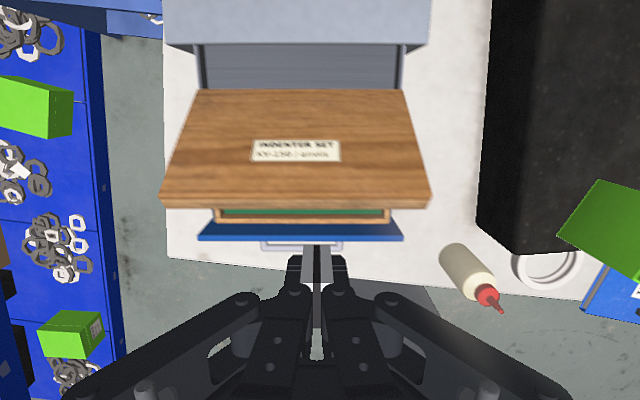

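The wrist view shows the lid's outer face with its hinge edge from (197,88) to (403,88) and its free edge from (162,193) to (429,193). The cabinet's front roof edge is at row 44, and everything lines up with the tool.

Run:
```python
from h import *
np.set_printoptions(precision=3,suppress=True)
L=[(200,92),(300,92),(400,92),(168,190),(297,190),(424,190),(175,38),(296,38),(420,38),(210,231),(390,231),(275,247)]
W=world('wrist',L); print(W)
s=read_state(); R=Rn.from_rotvec(s['tcp_rot'])
print('tool axes mm'); print((1000*R.inv().apply(W-s['tool_pos'])).round(0))
```

```text
[[0.571 0.364 0.06 ]
 [0.582 0.269 0.061]
 [0.594 0.173 0.06 ]
 [0.502 0.352 0.158]
 [0.513 0.259 0.158]
 [0.525 0.167 0.158]
 [0.613 0.378 0.084]
 [0.624 0.275 0.084]
 [0.638 0.171 0.084]
 [0.424 0.353 0.056]
 [0.448 0.153 0.055]
 [0.406 0.28  0.042]]
tool axes mm
[[  84. -106.  244.]
 [  83.  -10.  243.]
 [  83.   86.  243.]
 [  15. -102.  145.]
 [  14.   -9.  146.]
 [  14.   84.  145.]
 [ 128. -114.  220.]
 [ 126.  -11.  220.]
 [ 126.   94.  219.]
 [ -63. -113.  248.]
 [ -64.   88.  247.]
 [ -90.  -43.  262.]]
```

Emit:
jog_arm(
  increments=[
    [[0.4,-0.1,0.3,0,0,0,-1],[0.4,-0.1,0.5,0,0,0,-1],[0.4,-0.1,0.6,0,0,0,-1],[0.1,0,0.6,0,0,0,-1],[0,0,0.5,0,0,0,-1]],
  ],
)

```text
time: 3.07
tool_pos: [0.5354, 0.2553, 0.2271]
tcp_rot: [3.135, 0.195, -0.002]
wrist_force: [-1.3, -0.6, 0.0]
width: -0.001
grip_force: 0.0
```

Emit:
jog_arm(
  increments=[
    [[-0.2,0,0.25,0,0,0,-1],[-0.2,0,0.25,0,0,0,-1],[-0.2,0,0.25,0,0,0,-1],[-0.2,0,0.25,0,0,0,-1],[-0.2,0,0.25,0,0,0,-1]],
  ],
)

```text
time: 3.48
tool_pos: [0.5049, 0.2517, 0.1917]
tcp_rot: [-3.135, -0.194, -0.002]
wrist_force: [-0.8, -0.1, 1.8]
width: 0.005
grip_force: 0.4
```

Emit:
jog_arm(
  increments=[
    [[-0.2,0,0.3,0,0,0,-1],[-0.2,0,0.3,0,0,0,-1],[-0.2,0,0.25,0,0,0,-1],[-0.2,0,0.25,0,0,0,-1],[-0.1,0,0.2,0,0,0,-1]],
  ],
)

```text
time: 3.9
tool_pos: [0.4774, 0.2481, 0.1512]
tcp_rot: [3.135, 0.195, -0.002]
wrist_force: [0.2, 0.2, 0.2]
width: 0.001
grip_force: 0.1
```

Emit:
jog_arm(
  increments=[
    [[0,0,0.1,0,0,0,-1],[0,0,0.1,0,0,0,-1],[0,0,0.06,0,0,0,-1],[0,0,0.03,0,0,0,-1],[0,0,0,0,0,0,-1]],
  ],
)

```text
time: 4.32
tool_pos: [0.479, 0.2484, 0.1437]
tcp_rot: [-3.135, -0.194, -0.0]
wrist_force: [-0.3, 0.8, 0.5]
width: 0.002
grip_force: 0.0
```

Emit:
jog_arm(
  increments=[
    [[0,0,0.06,0,0,0,-1],[0,0,0.05,0,0,0,-1],[0,0,0.05,0,0,0,-1],[0,0,0.04,0,0,0,-1],[0,0,0,0,0,0,-1]],
  ],
)

```text
time: 4.73
tool_pos: [0.4785, 0.2483, 0.1374]
tcp_rot: [3.135, 0.194, -0.001]
wrist_force: [0.2, -0.1, -0.5]
width: 0.003
grip_force: 0.0
```

Emit:
jog_arm(
  increments=[
    [[0,0,0.03,0,0,0,-1],[0,0,0.03,0,0,0,-1],[0,0,0.03,0,0,0,-1],[0,0,0,0,0,0,-1],[0,0,0,0,0,0,-1]],
  ],
)

```text
time: 5.15
tool_pos: [0.4786, 0.2484, 0.1349]
tcp_rot: [3.136, 0.194, -0.0]
wrist_force: [0.4, 1.0, -0.7]
width: 0.001
grip_force: 0.0
```

Emit:
jog_arm(
  increments=[
    [[0,0,0.03,0,0,0,-1],[0,0,0.03,0,0,0,-1],[0,0,0,0,0,0,-1],[0,0,0,0,0,0,-1],[0,0,0,0,0,0,-1]],
  ],
)

```text
time: 5.57
tool_pos: [0.4791, 0.2485, 0.1341]
tcp_rot: [-3.135, -0.194, -0.001]
wrist_force: [-1.8, -0.6, 5.2]
width: 0.002
grip_force: 2.7
```

Run:
```python
from h import *
np.set_printoptions(precision=3,suppress=True)
im,d=grab('wrist'); cv2.imwrite('pics/w2.png',im)
im,d=grab('side'); cv2.imwrite('pics/s2.png',cv2.resize(im[150:320,120:340],None,fx=3.5,fy=3.5))
```

```text
(no output)
```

View pics/s2.png

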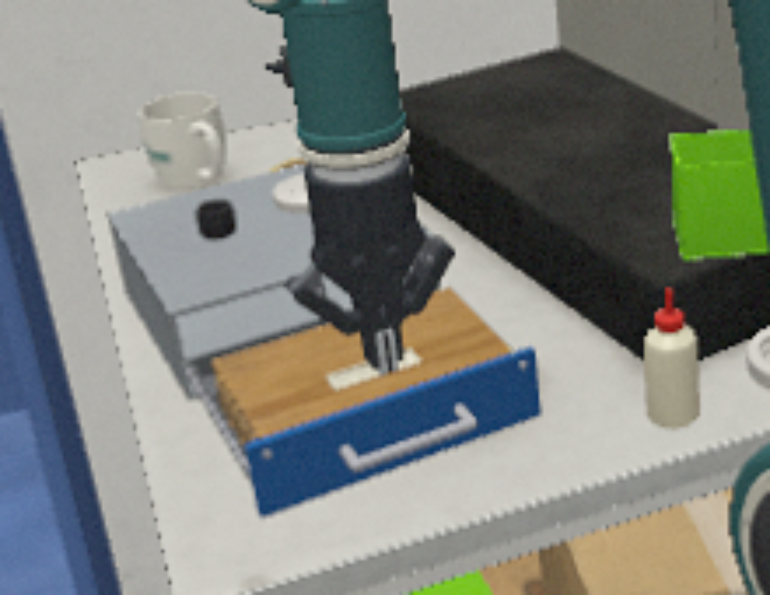

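View pics/w2.png

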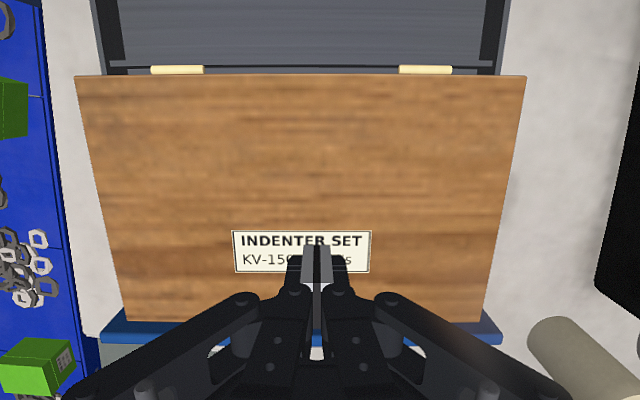

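The side view shows the lid down flat, with its label under the fingertips and the drawer still out. I'll press slightly more, then check that it is flat using depth.

Emit:
jog_arm(
  increments=[
    [[0,0,0.03,0,0,0,-1],[0,0,0.02,0,0,0,-1],[0,0,0,0,0,0,-1],[0,0,0,0,0,0,-1],[0,0,0,0,0,0,-1]],
  ],
)

```text
time: 6.08
tool_pos: [0.4801, 0.2486, 0.1341]
tcp_rot: [-3.135, -0.195, -0.005]
wrist_force: [-0.8, -2.5, 11.1]
width: 0.006
grip_force: 5.7
```

Run:
```python
from h import *
np.set_printoptions(precision=3,suppress=True)
grab('wrist')
W=world('wrist',[(150,100),(300,100),(450,100),(130,300),(470,300),(170,200),(430,200)]); print(W)
```

```text
[[0.551 0.331 0.062]
 [0.559 0.265 0.062]
 [0.567 0.199 0.062]
 [0.444 0.347 0.062]
 [0.467 0.162 0.062]
 [0.505 0.323 0.061]
 [0.521 0.198 0.062]]
```

Emit:
jog_arm(
  increments=[
    [[0,0,-0.5,0,0,0,-1],[-0.3,0,-0.5,0,0,0,-1],[-0.7,0,0,0,0,0,-1],[-0.8,0,0,0,0,0,-1],[-0.8,0,0,0,0,0,-1]],
  ],
)

```text
time: 6.55
tool_pos: [0.401, 0.2387, 0.1621]
tcp_rot: [-3.135, -0.193, -0.002]
wrist_force: [-0.7, -0.1, 0.1]
width: 0.002
grip_force: 0.0
```

Emit:
jog_arm(
  increments=[
    [[-0.6,-0.1,0,0,0,0,-1],[-0.3,-0.05,0,0,0,0,-1],[0,0,0.5,0,0,0,-1],[0,0,0.5,0,0,0,-1],[0,0,0.3,0,0,0,-1]],
  ],
)

```text
time: 6.97
tool_pos: [0.3738, 0.2399, 0.122]
tcp_rot: [3.135, 0.195, 0.0]
wrist_force: [0.2, -0.3, -0.2]
width: -0.001
grip_force: 0.0
```

Emit:
jog_arm(
  increments=[
    [[0,0,0.3,0,0,0,-1],[0,0,0.17,0,0,0,-1],[0.15,0,0,0,0,0,-1],[0.15,0,0,0,0,0,-1],[0.1,0,0,0,0,0,-1]],
  ],
)

```text
time: 7.38
tool_pos: [0.3872, 0.2418, 0.1092]
tcp_rot: [-3.135, -0.194, -0.002]
wrist_force: [-0.2, 1.5, -0.0]
width: -0.001
grip_force: 0.0
```

Emit:
jog_arm(
  increments=[
    [[0.1,0,0,0,0,0,-1],[0.15,0,0,0,0,0,-1],[0.15,0,0,0,0,0,-1],[0.15,0,0,0,0,0,-1],[0.15,0,0,0,0,0,-1]],
  ],
)

```text
time: 7.8
tool_pos: [0.407, 0.2441, 0.1089]
tcp_rot: [-3.135, -0.194, 0.0]
wrist_force: [-3.2, -0.8, 4.0]
width: 0.004
grip_force: 2.0
```

Emit:
jog_arm(
  increments=[
    [[-0.3,0,0,0,0,0,-1],[-0.1,0,0.2,0,0,0,-1],[0,0,0.15,0,0,0,-1],[0.15,0,0,0,0,0,-1],[0.2,0,0,0,0,0,-1]],
  ],
)

```text
time: 8.22
tool_pos: [0.4044, 0.2434, 0.0972]
tcp_rot: [3.135, 0.195, -0.002]
wrist_force: [-0.2, 0.9, -0.9]
width: -0.004
grip_force: 0.0
```

Emit:
jog_arm(
  increments=[
    [[0.2,0,0,0,0,0,-1],[0.2,0,0,0,0,0,-1],[0.2,0,0,0,0,0,-1],[0.2,0,0,0,0,0,-1],[0.2,0,0,0,0,0,-1]],
  ],
)

```text
time: 8.63
tool_pos: [0.4352, 0.2473, 0.0977]
tcp_rot: [3.135, 0.194, -0.002]
wrist_force: [-3.5, -0.3, -2.0]
width: -0.002
grip_force: 1.5
```

Emit:
jog_arm(
  increments=[
    [[0.3,0,0,0,0,0,-1],[0.4,0,0,0,0,0,-1],[0.4,0,0,0,0,0,-1],[0.4,0,0,0,0,0,-1],[0.4,0,0,0,0,0,-1]],
  ],
)

```text
time: 9.05
tool_pos: [0.4926, 0.2544, 0.0977]
tcp_rot: [3.135, 0.194, -0.001]
wrist_force: [-4.1, -0.1, -3.0]
width: -0.004
grip_force: 1.8
```

Emit:
jog_arm(
  increments=[
    [[0.4,0,0,0,0,0,-1],[0.4,0,0,0,0,0,-1],[0.4,0,0,0,0,0,-1],[0.3,0,0,0,0,0,-1],[0.2,0,0,0,0,0,-1]],
  ],
)

```text
time: 9.47
tool_pos: [0.5441, 0.2611, 0.0984]
tcp_rot: [-3.135, -0.194, -0.003]
wrist_force: [-2.1, -1.0, -2.8]
width: 0.002
grip_force: 1.4
```

30 mm is left. I'll creep in from here.

Emit:
jog_arm(
  increments=[
    [[0.15,0,0,0,0,0,-1],[0.15,0,0,0,0,0,-1],[0.15,0,0,0,0,0,-1],[0.1,0,0,0,0,0,-1],[0.1,0,0,0,0,0,-1]],
  ],
)

```text
time: 9.88
tool_pos: [0.5618, 0.2633, 0.0984]
tcp_rot: [-3.135, -0.195, -0.001]
wrist_force: [-2.1, -1.1, 0.8]
width: 0.001
grip_force: 1.4
```

Emit:
jog_arm(
  increments=[
    [[0.05,0,0,0,0,0,-1],[0.05,0,0,0,0,0,-1],[0.05,0,0,0,0,0,-1],[0.03,0,0,0,0,0,-1],[0.0,0,0,0,0,0,-1]],
  ],
)

```text
time: 10.3
tool_pos: [0.5672, 0.264, 0.0984]
tcp_rot: [-3.135, -0.194, -0.001]
wrist_force: [-1.1, -1.6, 1.1]
width: -0.001
grip_force: 0.8
```

Emit:
jog_arm(
  increments=[
    [[0.05,0,0,0,0,0,-1],[0.04,0,0,0,0,0,-1],[0.04,0,0,0,0,0,-1],[0.0,0,0,0,0,0,-1],[0.0,0,0,0,0,0,-1]],
  ],
)

```text
time: 10.72
tool_pos: [0.5711, 0.2645, 0.0983]
tcp_rot: [-3.135, -0.194, -0.002]
wrist_force: [-1.5, -1.2, 0.1]
width: 0.0
grip_force: 0.6
```

Emit:
jog_arm(
  increments=[
    [[0.04,0,0,0,0,0,-1],[0.04,0,0,0,0,0,-1],[0.0,0,0,0,0,0,-1],[0.0,0,0,0,0,0,-1],[0.0,0,0,0,0,0,-1]],
  ],
)

```text
time: 11.13
tool_pos: [0.5734, 0.2648, 0.0982]
tcp_rot: [-3.135, -0.194, -0.001]
wrist_force: [-1.2, -0.0, 0.3]
width: 0.0
grip_force: 0.7
```

Emit:
jog_arm(
  increments=[
    [[0.04,0,0,0,0,0,-1],[0.04,0,0,0,0,0,-1],[0.0,0,0,0,0,0,-1],[0.0,0,0,0,0,0,-1],[0.0,0,0,0,0,0,-1]],
  ],
)

```text
time: 11.55
tool_pos: [0.5746, 0.265, 0.098]
tcp_rot: [3.135, 0.194, -0.003]
wrist_force: [-5.6, -0.4, 3.6]
width: 0.002
grip_force: 2.5
```

Emit:
jog_arm(
  increments=[
    [[0.03,0,0,0,0,0,-1],[0.03,0,0,0,0,0,-1],[0.0,0,0,0,0,0,-1],[0.0,0,0,0,0,0,-1],[0.0,0,0,0,0,0,-1]],
  ],
)

```text
time: 11.97
tool_pos: [0.575, 0.265, 0.098]
tcp_rot: [3.135, 0.194, -0.009]
wrist_force: [-9.2, -0.9, 7.4]
width: -0.002
grip_force: 4.9
```

The motion has stalled and the force is rising, so the drawer is at its stop. I'll back away.

Emit:
jog_arm(
  increments=[
    [[-0.2,0,0,0,0,0,-1],[-0.6,0,0,0,0,0,-1],[-0.7,0,0,0,0,0,-1],[-0.7,0,0,0,0,0,-1],[-0.5,0,0,0,0,0,-1]],
  ],
)

```text
time: 12.38
tool_pos: [0.4958, 0.255, 0.0978]
tcp_rot: [-3.135, -0.195, -0.001]
wrist_force: [0.2, -0.4, 0.5]
width: 0.002
grip_force: 0.0
```

Emit:
jog_arm(
  increments=[
    [[0,0,-0.7,0,0,0,-1],[0,0,-0.8,0,0,0,-1],[0,0,-0.8,0,0,0,-1],[0,0,-0.5,0,0,0,-1],[0,0,0,0,0,0,-1]],
  ],
)

```text
time: 12.8
tool_pos: [0.5, 0.2565, 0.1867]
tcp_rot: [-3.132, -0.194, -0.015]
wrist_force: [0.5, 1.0, 1.3]
width: -0.002
grip_force: 0.0
```

Run:
```python
from h import *
im,d=grab('wrist'); cv2.imwrite('pics/w3.png',im)
```

```text
(no output)
```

View pics/w3.png

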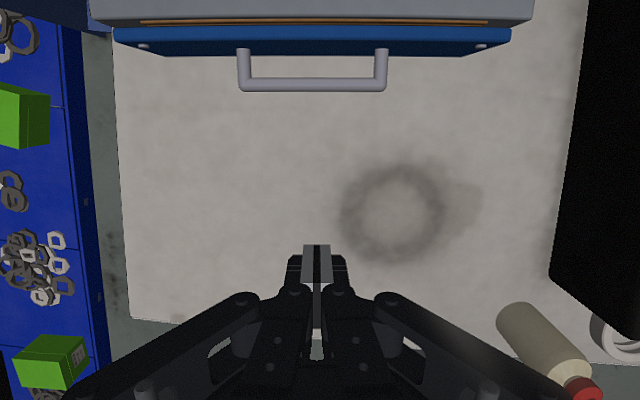

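The drawer front sits flush under the roof edge (row 20), with the handle bar at row 85 and a sliver of the case visible at row 22. I'll check the gap numerically.

Run:
```python
from h import *
s=read_state(); R=Rn.from_rotvec(s['tcp_rot'])
L=[(310,v) for v in (5,10,14,17,19,22,25,28,32,36,40,44,50,78,81,84,87,90)]
for l,w in zip(L,world('wrist',L)): print(l,(1000*R.inv().apply(w-s['tool_pos'])).round(1),w.round(4))
```

```text
(310, 5) [126.5  -2.8 101.2] [0.6247 0.2747 0.0842]
(310, 10) [124.3  -2.8 101.3] [0.6225 0.2745 0.0842]
(310, 14) [122.5  -2.9 101.3] [0.6207 0.2742 0.0841]
(310, 17) [121.6  -2.9 103.3] [0.6198 0.2742 0.0821]
(310, 19) [125.1  -3.3 122.7] [0.6233 0.275  0.0627]
(310, 22) [124.3  -3.3 126.4] [0.6226 0.275  0.059 ]
(310, 25) [121.1  -3.2 118.3] [0.6193 0.2745 0.0671]
(310, 28) [119.3  -3.2 117. ] [0.6176 0.2742 0.0683]
(310, 32) [117.3  -3.2 117.3] [0.6156 0.274  0.0681]
(310, 36) [115.3  -3.2 117.3] [0.6136 0.2738 0.068 ]
(310, 40) [113.6  -3.3 119.2] [0.6119 0.2736 0.0662]
(310, 44) [113.2  -3.5 130. ] [0.6116 0.2738 0.0553]
(310, 50) [113.   -3.9 151.6] [0.6115 0.2743 0.0337]
(310, 78) [ 95.1  -3.9 144.6] [0.5937 0.272  0.0406]
(310, 81) [ 93.1  -3.9 142.5] [0.5917 0.2717 0.0427]
(310, 84) [ 91.3  -3.9 142.7] [0.5899 0.2715 0.0425]
(310, 87) [ 89.4  -3.9 143.1] [0.588  0.2713 0.0421]
(310, 90) [ 87.6  -4.  144.7] [0.5862 0.2712 0.0405]
```

```bash
python3 -c "
from workcell import bot
print(bot.finish_job())"
```

```text
the job is handed in; nothing more can be done
None
```

The lid is shut and the drawer is home: the panel face measured about 8.5 mm in front of the cabinet face (8 mm is fully home), the wrist force peaked at about 12 N in the readings I took, and I handed the job in at about 13 s; no verdict came back.

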